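# Fill the gap in a row of tubs and hold the press board flush

## Task

Take the thick spacer board out of the stand, leave the slim board there, and slide the spacer upright into the one gap in the row of tubs that is wide enough for it, right down onto the tray floor, and let go of it. Then push the sprung press board fully home, flush against the fronts of the tubs, and finish while still holding it pressed there; do not let it spring back. Do not knock over or shove aside anything else on the bench.

Things in the scene. Friction and masses are not known exactly. Their poses are not given: they have to be found in the camera images.
- tray: Fixed aluminium tray with a row of three tubs. Origin: on the bench (z = 0) under the row's centre; x away from the robot (tubs' depth), y along the row. Floor 6 mm thick. Row: x -55 to 55, y -114 to 114 mm, tub tops 86 mm above the bench. End cheeks 8 mm thick, 86 mm high, inner faces at y = -114 and 114 mm; 46 mm high fence on the +x side, inner face x = 57 mm.
- tub_wide: Fixed white tub with grey lid, 72 mm wide (y), 110 deep (x), 80 tall, in one of the tray's three cells (which one varies), axes as the tray's. Origin: middle of the lower edge of its -y side, 6 mm above the bench. Cells repeat every 76 mm, so on its +y side is a gap 4 mm wide (y 72 to 76 mm) up to the next tub or cheek, open from above, too narrow for the spacer.
- tub_middle: Fixed white tub with grey lid, 68 mm wide (y), 110 deep (x), 80 tall, in one of the tray's three cells (which one varies), axes as the tray's. Origin: middle of the lower edge of its -y side, 6 mm above the bench. Cells repeat every 76 mm, so on its +y side is a gap 8 mm wide (y 68 to 76 mm) up to the next tub or cheek, open from above, too narrow for the spacer.
- tub_narrow: Fixed white tub with grey lid, 59 mm wide (y), 110 deep (x), 80 tall, in one of the tray's three cells (which one varies), axes as the tray's. Origin: middle of the lower edge of its -y side, 6 mm above the bench. Cells repeat every 76 mm, so on its +y side is a gap 17 mm wide (y 59 to 76 mm) up to the next tub or cheek, open from above, the only one that takes the spacer.
- press_board (a joint): Upright plywood press board on the tray's -x side (towards the robot), 12 mm thick (x), 224 wide (y), top 116 mm above the bench. It slides along tray +x: 0 = back, at rest; 0.035 m = flush on the tubs' fronts. Springs push it back with 3 N at 0, 8 N at 0.035. Push it anywhere along its width; the space on its -x side is free above 45 mm.
- press_top (a point): Centre of the press board's top edge, moving with it (mid thickness; its pushed face is 6 mm further to tray -x). At rest at tray x = -96 mm.
- stand: Fixed steel stand on the right of the bench, 110 x 120 x 36 mm, with two slots along its x axis, at y = -30 and +30 mm, each 16 mm wide, slot floor 6 mm above the bench, walls to 36 mm. Origin: centre of its underside. One slot holds the spacer, the other the slim board.
- spacer: The spacer: loose plywood board, 12 mm thick (y), 95 long (x), 110 tall (z), 0.06 to 0.13 kg, upright in one of the stand's slots (axes as the stand's), top 116 mm above the bench. Origin: centre of its underside. Seated in the gap it stands 30 mm above the tubs.
- slim_board: Bystander. Like the spacer but only 6 mm thick, in the stand's other slot, 60 mm from the spacer centre to centre.
- oil_bottle: Bystander. Amber oil bottle, 72 mm diameter, 200 mm tall, standing left of the tray.
- sauce_bottle: Bystander. Dark sauce bottle, 60 mm diameter, 180 mm tall, standing on the far right.
- jar: Bystander. Glass jar, 70 mm diameter, 85 mm tall, standing beyond and right of the tray.
- tape_roll: Bystander. Cardboard-brown tape roll lying flat, 100 mm diameter, 48 mm high, left of the tray.
- small_carton: Bystander. Small closed carton, 90 x 130 x 70 mm, beside the board stand.

How it is judged:
By the outcome, as a careful person would: the job done as asked, in the order asked, and still so for the second after the job is handed in, while the arm keeps its last pose, push and grip.
It also fails if it takes over 54 s, if anything falls off the work surface, if the arm or the gripper's body presses on something with over 40 N, if the wrist force passes 120 N, or if a joint passes its speed limit or range.

## Robot

A 7-joint arm with a two-finger parallel gripper is mounted at the origin on the work surface. World frame = base frame: x ahead of the robot, y to its left, z up, the work surface at z = 0. Lengths are in m, angles in rad, forces in N, time in s.
With the tool pointing down it reaches from about 0.425 to 1.025 m from the base axis. Payload 9.4 kg.
Tool frame: the origin (TCP) lies at the very end of the fingers, on their centre line; the grasp point (between the pads) lies 19 mm behind it (manip.grasp_offset is the distance from the TCP to the grasp point, in m); z points along the fingers, y is the line along which they close (so a half turn about z gives the same grasp; the last joint's range is limited). The gripper opens to 93 mm and grips with 3 to 60 N. Pads are 15 mm wide; open, the fingers measure 128 mm over their backs; the gripper's body (75 mm by 188 mm) begins 65 mm behind the grasp point.
Start: joints at [-1.194, 0.599, -0.003, 1.599, 0.002, 0.943, -0.08], TCP at [0.318, 0.652, 0.219] pointing down, gripper open.
Joint ranges: [-2.57, 2.57], [-0.35, 1.97], [-1.29, 1.29], [0.11, 2.56], [-1.05, 4.19], [0.11, 1.86], [-2.63, 2.63]. Speed limits (rad/s): [2.22, 2.22, 3.01, 3.01, 3.14, 3.14, 3.14].

## Interface

Orientations are given as a rotation vector (axis times angle).
In Python, from bench import manip gives the robot as it stands.
- The arm moves only by the shell command python3 nudge.py, which reads ROWS from standard input. ROWS is a JSON list of rows, 1 to 20 of them, each of 7 numbers: the opening from 0.0 (shut) to 1.0 (fully open), then dx, dy, dz in m, then a rotation vector rx, ry, rz in rad; each row is the pose to reach, as a shift and turn from the pose commanded when the command began, along the tool's axes at that moment; what a row does not reach only later rows make up. A row lasts 1/12 s, in which the tool goes at most 0.0417 m and 0.125 rad, less where a joint would pass 70% of its speed; a pose out of reach is approached as far as the arm can. The fingers move at their own pace and stop on an object; the grip force is fixed at half the most. Time passes only in rows, so rows that do not move let the fingers close. It prints the time, the measured TCP pose, the force, the opening and the grip force at its end. Input that does not fit is refused with a message, and nothing moves.
- manip.read_state(): the state, without advancing time (a new reading comes with each control period).
- manip.snapshot(name): name is "scene" or "top" or "wrist"; returns the picture (384x512x3 uint8, red, green, blue); there is no depth.
- manip.calibration(name): a dict with "camera_matrix" (3x3 intrinsics, pixels), "k1" (the pictures are not rectified: a ray, as slopes to the right and down, at radius r is drawn at 1 + k1 r^2 times it, then the intrinsics apply), "extrinsics" (4x4, takes a point from world to camera coordinates); the wrist camera has in their place "mount" (4x4, takes a point from camera to tool coordinates, whose origin is the TCP and whose axes are the flange's). Camera axes: x right, y down, z forward; pixel columns grow to the right and rows downward; lengths in m; the calibration is good to about 2 mm. A picture is of the moment at which its call begins: read the wrist's pose just before it. calibration takes no time and is no camera call.
- manip.job_done(): hands the job in; it is judged then, once.
The state is a dict: "time": time; "joints": joint angles; "dq": joint speeds; "joint_torque": joint torques, N m; "tool_pos": TCP position; "eef_rot": TCP orientation; "wrist_force": force on the tool from outside, world axes, zero at the start; "ft_torque": the same for the moment, N m; "finger_gap": opening from 0.0 (shut) to 1.0 (fully open); "gripper_force": force on a finger pad.
Only numpy, scipy, OpenCV 4.12 (cv2) and the standard library are available. Lean on these libraries where they do the work, as an engineer would, in place of code of your own. Each camera call takes 0.05 s, during which the arm holds its last target. There are 200 camera calls.

## Working session

There is one attempt and no reset: what is moved stays moved. The work goes in short steps, Python scripts to look and compute and a shell command to move; the robot and the scene stay as the last step left them, time stands still between calls to the robot, and variables do not carry over. Pictures are saved under pics/ and viewed, at most 10 in all, crops included, and the job is handed in when it is done.

```bash
ls; mkdir -p pics; python3 - <<'E'
from bench import manip
import cv2,numpy as np
s=manip.read_state();print({k:np.round(v,3).tolist() for k,v in s.items()})
for n in("scene","top"):
    cv2.imwrite(f"pics/{n}0.png",manip.snapshot(n)[:,:,::-1])
for n in("scene","top","wrist"):
    c=manip.calibration(n);print(n,{k:np.round(v,4).tolist() for k,v in c.items()})
E
```

```text
bench.py
nudge.py
pics
{'time': 0.0, 'joints': [-1.194, 0.6, -0.003, 1.6, 0.002, 0.943, -0.08], 'dq': [0.001, -0.0, 0.001, -0.0, 0.001, 0.002, 0.001], 'joint_torque': [-0.0, -76.506, 1.497, -25.237, -0.052, 0.017, 0.0], 'tool_pos': [0.318, 0.651, 0.218], 'eef_rot': [-0.707, -3.061, 0.002], 'wrist_force': [-0.46, 0.048, 0.021], 'ft_torque': [-0.006, -0.029, -0.002], 'gripper_force': 0.0, 'finger_gap': 0.998}
scene {'camera_matrix': [[439.5337, 0.0, 255.6287], [0.0, 439.5337, 202.427], [0.0, 0.0, 1.0]], 'k1': -0.1744, 'extrinsics': [[-0.3503, 0.9366, 0.0107, 0.2096], [0.7728, 0.2954, -0.5617, -0.4227], [-0.5292, -0.1885, -0.8273, 1.6963], [0.0, 0.0, 0.0, 1.0]]}
top {'camera_matrix': [[365.549, 0.0, 255.2626], [0.0, 365.549, 188.2399], [0.0, 0.0, 1.0]], 'k1': -0.0065, 'extrinsics': [[0.0125, -0.9998, 0.0132, -0.0118], [-0.9835, -0.0147, -0.1803, 0.6148], [0.1804, -0.0107, -0.9835, 0.9529], [0.0, 0.0, 0.0, 1.0]]}
wrist {'camera_matrix': [[268.5597, 0.0, 256.4883], [0.0, 268.5597, 188.8985], [0.0, 0.0, 1.0]], 'k1': -0.0308, 'mount': [[0.0007, -0.954, -0.2996, 0.084], [1.0, 0.0013, -0.0017, -0.0007], [0.002, -0.2996, 0.954, -0.1666], [0.0, 0.0, 0.0, 1.0]]}
```

View pics/scene0.png

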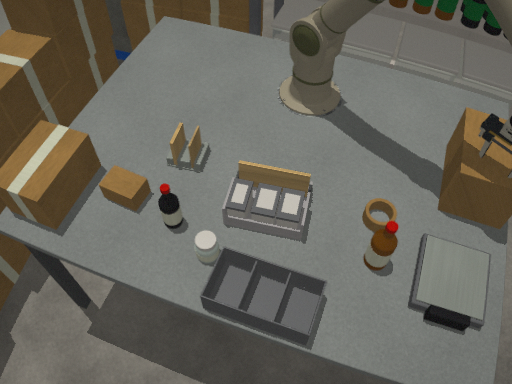

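View pics/top0.png

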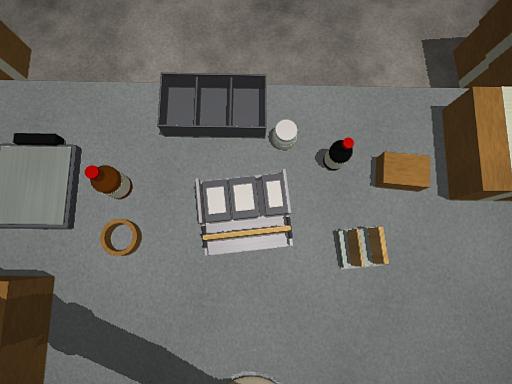

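The top view shows the tray around (243,212), with its press board on the near side at v≈233. The stand is at (362,247), with boards at u≈353 and u≈378. I'll zoom in on both.

```bash
python3 - <<'E'
import cv2,numpy as np
a=cv2.imread("pics/top0.png")
p=cv2.resize(a[160:265,185:305],None,fx=5,fy=5,interpolation=cv2.INTER_CUBIC)
cv2.imwrite("pics/ztray.png",p)
q=cv2.resize(a[215:280,325:400],None,fx=8,fy=8,interpolation=cv2.INTER_CUBIC)
cv2.imwrite("pics/zstand.png",q)
E
```

```text
(no output)
```

View pics/ztray.png

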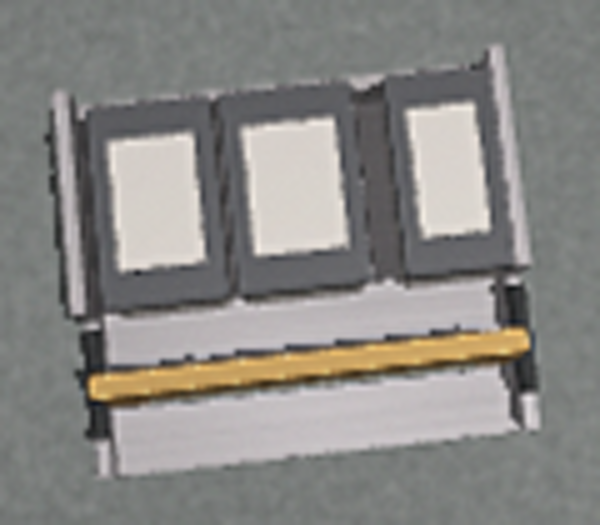

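View pics/zstand.png

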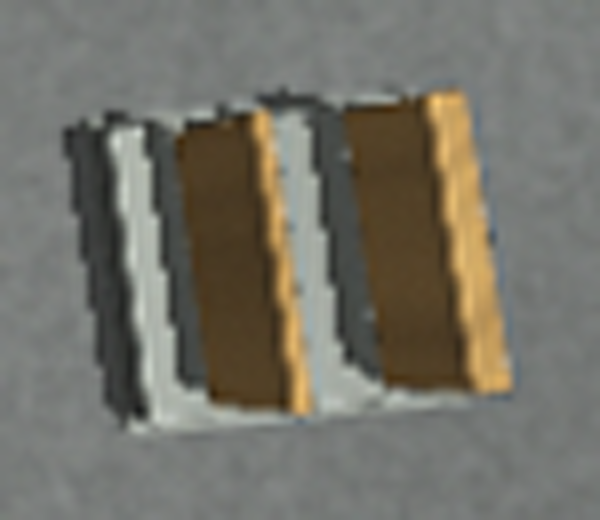

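The zooms show the thick spacer in the right-hand slot (stand y=-30), with its top face near (382,245) in the full image. The wide gap is left of the right-hand tub, at full-image (261,197), so the narrow tub sits in the lowest-y cell and the gap centre is at tray y=-46.5 mm.

```bash
cat > h.py <<'E'
import cv2,numpy as np
from bench import manip
from scipy.spatial.transform import Rotation as R
def cam(n,st=None):
    c=manip.calibration(n)
    if n=="wrist":
        T=np.eye(4);T[:3,:3]=R.from_rotvec(st["eef_rot"]).as_matrix();T[:3,3]=st["tool_pos"]
        E=np.linalg.inv(T@np.array(c["mount"]))
    else: E=np.array(c["extrinsics"])
    return np.array(c["camera_matrix"]),c["k1"],E
def cast(px,C,z):
    K,k,E=C; s=cv2.undistortPoints(np.array(px,float).reshape(-1,1,2),K,np.array([k,0,0,0.]))[:,0]
    d=np.c_[s,np.ones(len(s))]@E[:3,:3]; o=-E[:3,:3].T@E[:3,3]
    return (o+d*((z-o[2])/d[:,2])[:,None])[:,:2]
def proj(P,C):
    K,k,E=C; return cv2.projectPoints(np.array(P,float),cv2.Rodrigues(E[:3,:3])[0],E[:3,3],K,np.array([k,0,0,0.]))[0][:,0]
def wood(img,box,C,z,vmin=150,smin=70):
    """rects on plane z of bright-wood blobs within box (u0,v0,u1,v1), img RGB: centre, size, angle of long side"""
    u0,v0,u1,v1=box; h=cv2.cvtColor(img,cv2.COLOR_RGB2HSV)
    m=((h[...,0]>8)&(h[...,0]<28)&(h[...,1]>smin)&(h[...,2]>vmin)).astype(np.uint8)
    q=np.zeros_like(m);q[v0:v1,u0:u1]=m[v0:v1,u0:u1]
    n,l,st,_=cv2.connectedComponentsWithStats(q); out=[]
    for i in range(1,n):
        if st[i,4]<25: continue
        v,u=np.nonzero(l==i); p=cast(np.c_[u,v],C,z)
        c,sz,a=cv2.minAreaRect((p*1000).astype(np.float32))
        b=cv2.boxPoints((c,sz,a)); e=b[1]-b[0],b[2]-b[1]; e=max(e,key=np.linalg.norm)
        A=np.degrees(np.arctan2(e[1],e[0]))%180
        mean=p.mean(0)*1000; w=np.linalg.eigh(np.cov(p.T)); d=w[1][:,1]
        out.append((st[i,4],st[i,:4].tolist(),np.round(c,1),np.round(sz,1),round(A,1),np.round(mean,1),round(np.degrees(np.arctan2(d[1],d[0]))%180,1)))
    return out
E
python3 - <<'E'
from h import *
im=cv2.imread("pics/top0.png")[:,:,::-1];C=cam("top")
for b in((185,160,305,265),(325,215,400,280)):
    for r in wood(im,b,C,.116): print(r)
im=cv2.imread("pics/scene0.png")[:,:,::-1];C=cam("scene");print('scene')
for b in((230,155,315,200),(165,120,210,170)):
    for r in wood(im,b,C,.116): print(r)
s=manip.read_state();print(R.from_rotvec(s["eef_rot"]).as_matrix().round(3))
E
```

```text
(np.int32(406), [203, 226, 88, 14], array([489.9,  17.8]), array([ 11.7, 222.5]), np.float32(97.2), array([489.9,  18.3]), np.float64(97.2))
(np.int32(162), [379, 226, 10, 38], array([ 463.7, -329.2]), array([93.3, 11.1]), np.float32(6.2), array([ 462.8, -329.4]), np.float64(6.3))
(np.int32(71), [357, 229, 7, 38], array([ 456. , -269.8]), array([93. ,  4.7]), np.float32(6.1), array([ 454.8, -269.9]), np.float64(6.2))
scene
(np.int32(220), [238, 160, 73, 17], array([488.4,  17. ]), array([ 11.9, 224. ]), np.float32(97.0), array([488.3,  16.7]), np.float64(97.2))
(np.int32(72), [170, 123, 13, 21], array([ 463.1, -330.1]), array([92.7,  9.7]), np.float32(6.0), array([ 463.2, -329.9]), np.float64(6.1))
(np.int32(33), [189, 126, 10, 20], array([ 453.6, -270.8]), array([86.4,  5.3]), np.float32(5.9), array([ 452.6, -270.9]), np.float64(6.1))
[[-0.899  0.438 -0.   ]
 [ 0.438  0.899 -0.001]
 [-0.    -0.001 -1.   ]]
```

```bash
cat >> h.py <<'E'
def go(p,yaw):
    """shift and turn in present tool axes to TCP p, tool down, tool y at yaw (deg)"""
    s=manip.read_state();R0=R.from_rotvec(s["eef_rot"]);a=np.radians(yaw)
    y=np.array([np.cos(a),np.sin(a),0]);z=np.array([0,0,-1.]);M=np.c_[np.cross(y,z),y,z]
    d=np.array(p)-s["tool_pos"]
    print("d",R0.inv().apply(d).round(4),"rv",(R0.inv()*R.from_matrix(M)).as_rotvec().round(4),"dist",np.linalg.norm(d).round(3))
E
python3 -c "
from h import *
go((.6,0,.3),-82.8)"
```

```text
d [-0.5392 -0.4617 -0.0814] rv [-3.0000e-04  1.8000e-03  2.5621e+00] dist 0.715
```

```bash
r="x"; echo '[[0.45, -0.1, -0.086, -0.06, 0, 0, 0.4], [0.45, -0.54, -0.46, -0.08, 0, 0, 2.56], [0.45, -0.54, -0.46, -0.08, 0, 0, 2.56], [0.45, -0.54, -0.46, -0.08, 0, 0, 2.56], [0.45, -0.54, -0.46, -0.08, 0, 0, 2.56], [0.45, -0.54, -0.46, -0.08, 0, 0, 2.56], [0.45, -0.54, -0.46, -0.08, 0, 0, 2.56], [0.45, -0.54, -0.46, -0.08, 0, 0, 2.56], [0.45, -0.54, -0.46, -0.08, 0, 0, 2.56], [0.45, -0.54, -0.46, -0.08, 0, 0, 2.56], [0.45, -0.54, -0.46, -0.08, 0, 0, 2.56], [0.45, -0.54, -0.46, -0.08, 0, 0, 2.56], [0.45, -0.54, -0.46, -0.08, 0, 0, 2.56], [0.45, -0.54, -0.46, -0.08, 0, 0, 2.56], [0.45, -0.54, -0.46, -0.08, 0, 0, 2.56], [0.45, -0.54, -0.46, -0.08, 0, 0, 2.56], [0.45, -0.54, -0.46, -0.08, 0, 0, 2.56], [0.45, -0.54, -0.46, -0.08, 0, 0, 2.56], [0.45, -0.54, -0.46, -0.08, 0, 0, 2.56], [0.45, -0.54, -0.46, -0.08, 0, 0, 2.56]]' | python3 nudge.py; python3 -c "
from h import *
print(np.round(manip.read_state()['joints'],2))
go((.6,0,.3),-82.8)"
```

```text
time: 1.77
tool_pos: [0.6016, -0.0002, 0.2985]
eef_rot: [3.129, 0.281, -0.0]
wrist_force: [-0.8, -0.2, 0.1]
finger_gap: 0.451
gripper_force: 0.0
[-0.61  0.45  0.76  1.83 -0.36  1.01 -1.09]
d [-0.0015 -0.0005 -0.0015] rv [0.0003 0.0003 0.0533] dist 0.002
```

```bash
echo '[[0.45, 0, 0, 0, 0, 0, 0.053], [0.45, 0, 0, 0, 0, 0, 0.053], [0.45, 0, 0, 0, 0, 0, 0.053]]' | python3 nudge.py; python3 - <<'E'
from h import *
s=manip.read_state();im=manip.snapshot("wrist");C=cam("wrist",s)
cv2.imwrite("pics/w1.png",im[:,:,::-1])
a=np.radians(7.2);X=np.array([np.cos(a),np.sin(a)]);Y=np.array([-X[1],X[0]])
o=np.array([.584,.0295])
f=lambda x,y,z:[*(o+x*X+y*Y),z]
print("gap corners predicted",proj([f(-.055,-.055,.086),f(-.055,-.038,.086),f(.055,-.055,.086),f(.055,-.038,.086)],C).round(1).tolist())
for r in wood(im,(0,0,512,384),C,.116): print(r)
E
```

```text
time: 2.02
tool_pos: [0.6014, 0.0017, 0.2983]
eef_rot: [3.134, 0.215, -0.001]
wrist_force: [-0.4, -0.5, -0.1]
finger_gap: 0.454
gripper_force: 0.0
gap corners predicted [[271.7, 209.6], [260.5, 209.5], [274.0, 136.3], [261.8, 136.1]]
(np.int32(658), [489, 126, 23, 53], array([ 666.6, -322.1]), array([73.3, 30.9]), np.float32(23.8), array([ 663.7, -328.8]), np.float64(13.5))
(np.int32(738), [5, 176, 57, 53], array([511.4, 307.4]), array([78.4, 80. ]), np.float32(97.7), array([513., 307.]), np.float64(36.1))
(np.int32(248), [159, 238, 37, 7], array([480.6, 100.6]), array([ 9.8, 53.3]), np.float32(98.1), array([480.6, 101.4]), np.float64(98.7))
(np.int32(419), [227, 239, 60, 7], array([495. , -14.4]), array([ 9.8, 86.2]), np.float32(97.8), array([495. , -14.3]), np.float64(97.8))
(np.int32(49), [419, 257, 6, 14], array([ 491.7, -267.5]), array([22.8,  5.8]), np.float32(6.6), array([ 492.2, -267.6]), np.float64(7.9))
(np.int32(191), [450, 257, 15, 28], array([ 486.2, -328.2]), array([48.7, 11.4]), np.float32(5.8), array([ 486.7, -328.2]), np.float64(6.6))
(np.int32(32), [334, 305, 3, 16], array([ 385.5, -157.4]), array([30.1,  3.3]), np.float32(13.3), array([ 385.8, -157.8]), np.float64(10.3))
```

View pics/w1.png

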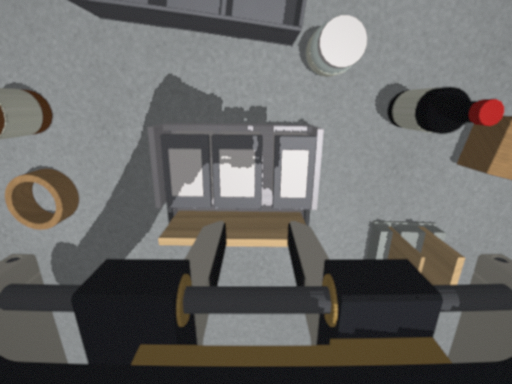

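The wrist view shows the gap at u≈261–273, v 136–209, as predicted, between the white labels at u≈221–254 and 282–308. Next I'll measure its edges from an intensity profile, then move to the stand.

```bash
python3 - <<'E'
from h import *
im=cv2.imread("pics/w1.png");g=cv2.cvtColor(im,cv2.COLOR_BGR2GRAY)
for v in (150,165,180,195,203): print(v,g[v,250:290].tolist())
go((.4635,-.3295,.25),-83.8)
E
```

```text
150 [121, 121, 123, 137, 150, 133, 103, 77, 66, 67, 68, 74, 89, 103, 110, 110, 110, 110, 110, 108, 109, 108, 110, 97, 79, 66, 64, 67, 68, 91, 118, 141, 170, 200, 209, 209, 206, 203, 202, 201]
165 [138, 168, 203, 207, 183, 147, 125, 120, 122, 124, 122, 128, 135, 121, 108, 107, 108, 108, 109, 106, 108, 108, 104, 90, 73, 67, 72, 74, 94, 115, 131, 171, 223, 233, 234, 234, 234, 234, 234, 233]
180 [229, 230, 230, 223, 187, 143, 124, 122, 124, 124, 117, 111, 105, 106, 105, 105, 105, 106, 103, 106, 106, 105, 98, 89, 102, 118, 123, 123, 124, 123, 148, 199, 228, 232, 232, 233, 232, 233, 232, 232]
195 [224, 223, 224, 208, 166, 127, 121, 120, 121, 119, 122, 141, 178, 195, 194, 194, 194, 194, 194, 194, 195, 181, 142, 110, 114, 122, 121, 122, 123, 135, 174, 216, 228, 229, 228, 228, 227, 228, 230, 231]
203 [117, 117, 118, 118, 121, 119, 120, 118, 117, 119, 125, 150, 177, 185, 183, 185, 190, 191, 196, 194, 190, 174, 135, 112, 118, 119, 120, 121, 120, 119, 118, 122, 119, 123, 120, 119, 120, 120, 120, 121]
d [-0.1819  0.3092  0.0485] rv [0.     0.0004 0.0293] dist 0.362
```

```bash
echo '[[0.45, -0.182, 0.309, 0.048, 0, 0, 0.03], [0.45, -0.182, 0.309, 0.048, 0, 0, 0.03], [0.45, -0.182, 0.309, 0.048, 0, 0, 0.03], [0.45, -0.182, 0.309, 0.048, 0, 0, 0.03], [0.45, -0.182, 0.309, 0.048, 0, 0, 0.03], [0.45, -0.182, 0.309, 0.048, 0, 0, 0.03], [0.45, -0.182, 0.309, 0.048, 0, 0, 0.03], [0.45, -0.182, 0.309, 0.048, 0, 0, 0.03], [0.45, -0.182, 0.309, 0.048, 0, 0, 0.03], [0.45, -0.182, 0.309, 0.048, 0, 0, 0.03], [0.45, -0.182, 0.309, 0.048, 0, 0, 0.03], [0.45, -0.182, 0.309, 0.048, 0, 0, 0.03]]' | python3 nudge.py; python3 - <<'E'
from h import *
s=manip.read_state();im=manip.snapshot("wrist");C=cam("wrist",s)
cv2.imwrite("pics/w2.png",im[:,:,::-1])
for r in wood(im,(150,80,380,384),C,.116): print(r)
print(s["joints"].round(2) if hasattr(s["joints"],"round") else s["joints"])
go((.4635,-.3295,.09),-83.8)
E
```

```text
time: 3.07
tool_pos: [0.463, -0.3286, 0.2506]
eef_rot: [-3.136, -0.166, -0.0]
wrist_force: [-0.4, 0.5, -0.2]
finger_gap: 0.449
gripper_force: 0.0
(np.int32(140), [204, 185, 7, 32], array([ 430.8, -273.7]), array([39.3,  5.4]), np.float32(6.4), array([ 430.7, -273.7]), np.float64(6.4))
(np.int32(242), [252, 190, 10, 27], array([ 434. , -332.9]), array([33.2, 10.6]), np.float32(6.4), array([ 434.4, -333.4]), np.float64(6.4))
[ 0.01  0.45  0.74  1.96 -0.39  0.88 -0.51]
d [-1.000e-04  1.600e-03  1.606e-01] rv [-0.0007 -0.0003 -0.0011] dist 0.161
```

View pics/w2.png

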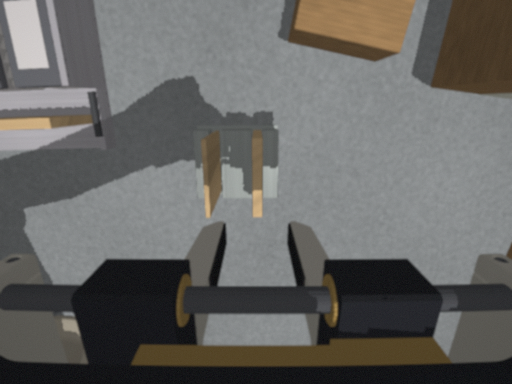

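The wrist view shows the spacer at u≈257, v 130–217, centred between the fingers, with the slim board at u≈211 outside them. I'm descending and gripping.

```bash
echo '[[0.45, 0, 0.0016, 0.04, 0, 0, 0], [0.45, 0, 0.0016, 0.08, 0, 0, 0], [0.45, 0, 0.0016, 0.11, 0, 0, 0], [0.45, 0, 0.0016, 0.14, 0, 0, 0], [0.45, 0, 0.0016, 0.161, 0, 0, 0], [0.45, 0, 0.0016, 0.161, 0, 0, 0], [0, 0, 0.0016, 0.161, 0, 0, 0], [0, 0, 0.0016, 0.161, 0, 0, 0], [0, 0, 0.0016, 0.161, 0, 0, 0], [0, 0, 0.0016, 0.161, 0, 0, 0], [0, 0, 0.0016, 0.161, 0, 0, 0], [0, 0, 0.0016, 0.161, 0, 0, 0], [0, 0, 0.0016, 0.161, 0, 0, 0]]' | python3 nudge.py; echo '[[0, 0, 0, -0.02, 0, 0, 0], [0, 0, 0, -0.05, 0, 0, 0], [0, 0, 0, -0.09, 0, 0, 0], [0, 0, 0, -0.13, 0, 0, 0], [0, 0, 0, -0.16, 0, 0, 0], [0, 0, 0, -0.16, 0, 0, 0], [0, 0, 0, -0.16, 0, 0, 0]]' | python3 nudge.py; python3 -c "
from h import *
go((.5904,-.0166,.25),-82.8)"
```

```text
time: 4.2
tool_pos: [0.4634, -0.3309, 0.0906]
eef_rot: [3.137, 0.165, 0.002]
wrist_force: [-0.5, 1.0, 7.5]
finger_gap: 0.128
gripper_force: 30.0
time: 4.78
tool_pos: [0.4635, -0.331, 0.2511]
eef_rot: [3.136, 0.165, 0.005]
wrist_force: [0.3, 0.6, -1.0]
finger_gap: 0.125
gripper_force: 30.0
d [ 0.1592 -0.2993  0.0013] rv [ 0.0014 -0.0033 -0.0204] dist 0.339
```

```bash
echo '[[0, 0.02, -0.04, 0, 0, 0, -0.02], [0, 0.16, -0.299, 0.001, 0, 0, -0.02], [0, 0.16, -0.299, 0.001, 0, 0, -0.02], [0, 0.16, -0.299, 0.001, 0, 0, -0.02], [0, 0.16, -0.299, 0.001, 0, 0, -0.02], [0, 0.16, -0.299, 0.001, 0, 0, -0.02], [0, 0.16, -0.299, 0.001, 0, 0, -0.02], [0, 0.16, -0.299, 0.001, 0, 0, -0.02], [0, 0.16, -0.299, 0.001, 0, 0, -0.02], [0, 0.16, -0.299, 0.001, 0, 0, -0.02], [0, 0.16, -0.299, 0.001, 0, 0, -0.02], [0, 0.16, -0.299, 0.001, 0, 0, -0.02]]' | python3 nudge.py; python3 - <<'E'
from h import *
s=manip.read_state();im=manip.snapshot("wrist");C=cam("wrist",s)
cv2.imwrite("pics/w3.png",im[:,:,::-1])
t=manip.snapshot("top");cv2.imwrite("pics/t3.png",t[:,:,::-1])
cv2.imwrite("pics/w3z.png",cv2.resize(im[80:280,170:370,::-1],None,fx=3,fy=3))
a=np.radians(7.2);X=np.array([np.cos(a),np.sin(a)]);Y=np.array([-X[1],X[0]]);o=np.array([.584,.0295])
f=lambda x,y,z:[*(o+x*X+y*Y),z]
print(proj([f(-.055,-.055,.086),f(-.055,-.038,.086),f(.055,-.055,.086),f(.055,-.038,.086)],C).round(1).tolist())
go((.5904,-.0166,.25),-82.8)
E
```

```text
time: 5.78
tool_pos: [0.5897, -0.0185, 0.248]
eef_rot: [3.135, 0.192, -0.002]
wrist_force: [-0.3, 0.4, -0.4]
finger_gap: 0.126
gripper_force: 30.0
[[260.6, 213.7], [247.8, 213.7], [260.8, 128.7], [246.6, 128.8]]
d [ 0.0007 -0.002  -0.0015] rv [ 0.0003  0.0004 -0.0039] dist 0.003
```

View pics/w3z.png

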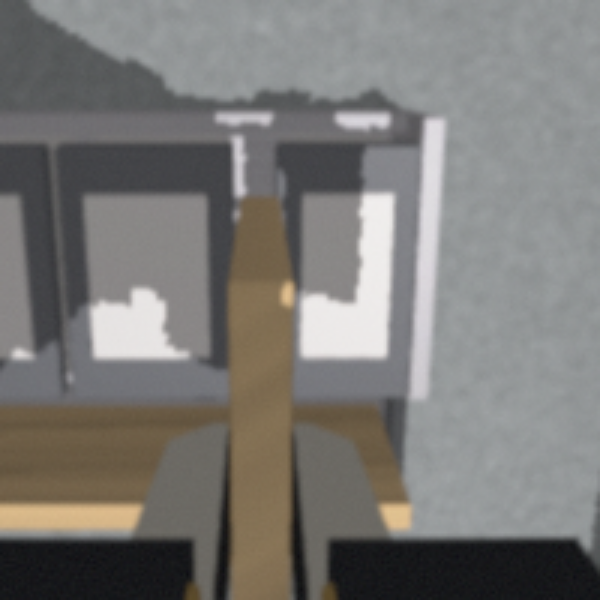

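The zoom shows the held spacer pointing along the gap, with the gap's far part visible at zoom u≈233–277, v≈140. The spacer's lower far edge is at zoom u≈243–280, v≈197. I'll check both against the predictions.

```bash
python3 - <<'E'
from h import *
im=cv2.imread("pics/w3.png");g=cv2.cvtColor(im,cv2.COLOR_BGR2GRAY)
for v in (131,134,138,142): print(v,g[v,240:272].tolist())
for v in (146,148,150,153): print(v,im[v,244:270,0].tolist(),im[v,244:270,2].tolist())
s=manip.read_state();C=cam("wrist",s)
T=R.from_rotvec(s["eef_rot"]).apply; p=s["tool_pos"]
print("spacer bottom far edge",proj([p+T([.0475,y,.085]) for y in(.006,-.006)],C).round(1).tolist())
E
```

```text
131 [67, 66, 68, 71, 69, 67, 71, 128, 188, 205, 188, 164, 132, 115, 112, 113, 110, 112, 112, 114, 109, 96, 75, 66, 68, 68, 70, 69, 68, 70, 68, 68]
134 [67, 71, 70, 68, 70, 67, 71, 116, 175, 203, 193, 155, 118, 111, 109, 111, 110, 111, 113, 110, 106, 94, 77, 66, 67, 69, 68, 68, 68, 67, 69, 66]
138 [69, 69, 67, 70, 69, 68, 72, 115, 173, 203, 193, 147, 116, 111, 110, 112, 110, 111, 110, 110, 107, 101, 104, 115, 103, 82, 68, 68, 68, 69, 69, 68]
142 [71, 67, 68, 69, 67, 67, 70, 111, 169, 203, 202, 172, 133, 113, 112, 111, 112, 113, 113, 112, 109, 102, 106, 122, 116, 90, 72, 68, 67, 68, 69, 70]
146 [71, 72, 68, 83, 108, 123, 114, 92, 79, 79, 78, 79, 79, 80, 77, 79, 79, 78, 94, 102, 93, 75, 70, 72, 73, 75] [68, 68, 66, 80, 108, 125, 127, 118, 112, 111, 112, 112, 113, 113, 111, 113, 112, 111, 115, 109, 91, 71, 66, 68, 68, 72]
148 [74, 69, 69, 77, 98, 99, 84, 74, 74, 72, 72, 73, 71, 73, 74, 73, 74, 74, 82, 88, 80, 74, 71, 70, 73, 78] [69, 65, 66, 74, 97, 107, 110, 112, 113, 113, 113, 114, 113, 114, 114, 113, 116, 114, 115, 107, 85, 70, 67, 66, 68, 75]
150 [72, 70, 72, 97, 131, 130, 98, 73, 73, 71, 72, 72, 75, 74, 73, 71, 73, 75, 76, 87, 94, 83, 74, 73, 72, 77] [69, 67, 68, 95, 132, 140, 124, 112, 113, 110, 112, 111, 115, 114, 114, 113, 113, 115, 113, 113, 100, 79, 70, 69, 69, 74]
153 [70, 72, 71, 94, 116, 102, 80, 73, 73, 71, 73, 72, 74, 74, 71, 72, 74, 71, 77, 86, 92, 82, 73, 72, 72, 80] [67, 67, 66, 92, 120, 122, 115, 113, 112, 111, 113, 111, 114, 114, 112, 114, 114, 113, 116, 116, 108, 85, 70, 66, 69, 78]
spacer bottom far edge [[261.8, 144.7], [248.9, 144.7]]
```

```bash
echo '[[0, 0.001, -0.0024, 0, 0, 0, -0.004], [0, 0.001, -0.0024, 0.03, 0, 0, -0.004], [0, 0.001, -0.0024, 0.06, 0, 0, -0.004], [0, 0.001, -0.0024, 0.06, 0, 0, -0.004], [0, 0.001, -0.0024, 0.06, 0, 0, -0.004], [0, 0.001, -0.0024, 0.06, 0, 0, -0.004]]' | python3 nudge.py; python3 - <<'E'
from h import *
go((.5904,-.0166,.15),-82.8)
s=manip.read_state();im=manip.snapshot("wrist");C=cam("wrist",s)
cv2.imwrite("pics/w4z.png",cv2.resize(im[80:280,170:370,::-1],None,fx=3,fy=3))
cv2.imwrite("pics/w4.png",im[:,:,::-1])
E
```

```text
time: 6.38
tool_pos: [0.592, -0.015, 0.1899]
eef_rot: [3.135, 0.2, 0.002]
wrist_force: [0.7, -0.1, -0.1]
finger_gap: 0.128
gripper_force: 30.0
d [-0.0018  0.0013  0.0399] rv [ 0.0004 -0.001   0.002 ] dist 0.04
```

View pics/w4z.png

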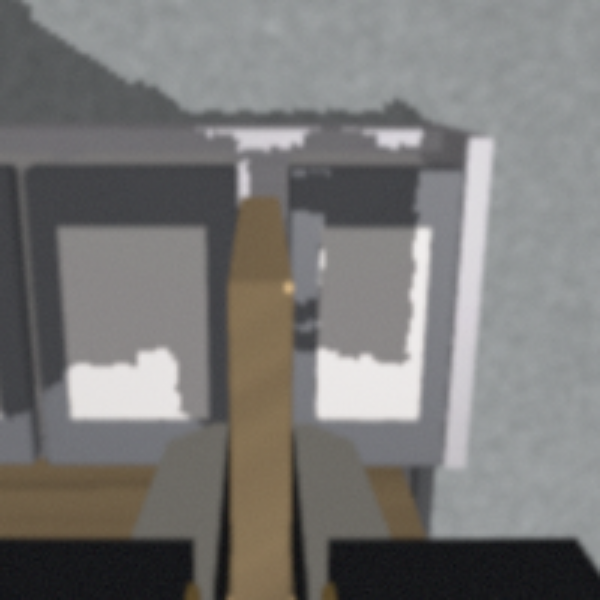

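The zoom shows the spacer's lower end at u≈242–281, inside the gap at u≈238–289 but about 0.8 mm left of centre. I'm shifting it +0.9 mm and entering part-way.

```bash
echo '[[0, -0.0015, 0.0009, 0, 0, 0, 0], [0, -0.0015, 0.0009, 0, 0, 0, 0], [0, -0.0015, 0.0009, 0.015, 0, 0, 0], [0, -0.0015, 0.0009, 0.03, 0, 0, 0], [0, -0.0015, 0.0009, 0.045, 0, 0, 0], [0, -0.0015, 0.0009, 0.045, 0, 0, 0], [0, -0.0015, 0.0009, 0.045, 0, 0, 0]]' | python3 nudge.py; python3 -c "
from h import *
print(manip.read_state()['ft_torque'])"
```

```text
time: 7.02
tool_pos: [0.59, -0.0154, 0.1439]
eef_rot: [3.135, 0.202, -0.001]
wrist_force: [-0.8, 0.1, -1.4]
finger_gap: 0.124
gripper_force: 30.0
[-0.04261265  0.12456137  0.06083063]
```

```bash
echo '[[0, 0, 0, 0.015, 0, 0, 0], [0, 0, 0, 0.03, 0, 0, 0], [0, 0, 0, 0.042, 0, 0, 0], [0, 0, 0, 0.05, 0, 0, 0], [0, 0, 0, 0.053, 0, 0, 0], [0, 0, 0, 0.053, 0, 0, 0], [0, 0, 0, 0.053, 0, 0, 0]]' | python3 nudge.py
```

```text
time: 7.6
tool_pos: [0.5904, -0.0155, 0.0912]
eef_rot: [3.135, 0.202, 0.001]
wrist_force: [-0.2, 1.0, -0.7]
finger_gap: 0.127
gripper_force: 30.0
```

```bash
echo '[[0, 0, 0, 0.001, 0, 0, 0], [0, 0, 0, 0.0012, 0, 0, 0], [0, 0, 0, 0.0012, 0, 0, 0]]' | python3 nudge.py; echo '[[0.4, 0, 0, 0, 0, 0, 0], [0.4, 0, 0, 0, 0, 0, 0], [0.4, 0, 0, 0, 0, 0, 0], [0.4, 0, 0, 0, 0, 0, 0], [0.4, 0, 0, 0, 0, 0, 0], [0.4, 0, 0, -0.03, 0, 0, 0], [0.4, 0, 0, -0.07, 0, 0, 0], [0.4, 0, 0, -0.11, 0, 0, 0], [0.4, 0, 0, -0.15, 0, 0, 0], [0.4, 0, 0, -0.15, 0, 0, 0]]' | python3 nudge.py; python3 - <<'E'
from h import *
s=manip.read_state();im=manip.snapshot("wrist");C=cam("wrist",s)
cv2.imwrite("pics/w5.png",im[:,:,::-1])
t=manip.snapshot("top");cv2.imwrite("pics/t5.png",t[:,:,::-1])
for z in(.116,):
  for n,i,c in(("w",im,C),("s",manip.snapshot("scene"),cam("scene"))):
    print(n)
    for r in wood(i,(200,80,330,300),c,z): print(r)
a=np.radians(7.2);X=np.array([np.cos(a),np.sin(a)]);Y=np.array([-X[1],X[0]]);o=np.array([.584,.0295])
P=np.array([.488,.0175])-.045*X-.02*Y  # press approach
print(P)
go((*P,.24),-82.8)
E
```

```text
time: 7.85
tool_pos: [0.5905, -0.0155, 0.0905]
eef_rot: [-3.135, -0.202, -0.002]
wrist_force: [-1.9, -0.2, 7.7]
finger_gap: 0.126
gripper_force: 30.0
time: 8.68
tool_pos: [0.5931, -0.0166, 0.2462]
eef_rot: [3.135, 0.201, 0.015]
wrist_force: [0.8, -0.4, 1.1]
finger_gap: 0.399
gripper_force: 0.0
w
(np.int32(275), [250, 192, 11, 30], array([562.4, -20.1]), array([36.6, 12. ]), np.float32(7.3), array([562.3, -20.1]), np.float64(7.5))
(np.int32(469), [227, 253, 60, 8], array([496.4, -30.4]), array([10. , 74.5]), np.float32(97.3), array([496.3, -30.3]), np.float64(97.2))
s
(np.int32(42), [245, 162, 14, 5], array([497.1, -51.8]), array([11.5, 41.5]), np.float32(96.5), array([497.4, -51.3]), np.float64(96.9))
(np.int32(142), [261, 165, 48, 11], array([484.4,  49.3]), array([ 11.8, 144.5]), np.float32(97.0), array([484.4,  49.7]), np.float64(97.4))
(np.int32(34), [252, 178, 6, 9], array([559.6, -20.2]), array([31.9, 10.6]), np.float32(5.6), array([559.3, -20. ]), np.float64(5.3))
[ 0.4458615  -0.00798229]
d [-0.1419 -0.0253 -0.0006] rv [-0.0006 -0.0005  0.0038] dist 0.144
```

View pics/w5.png

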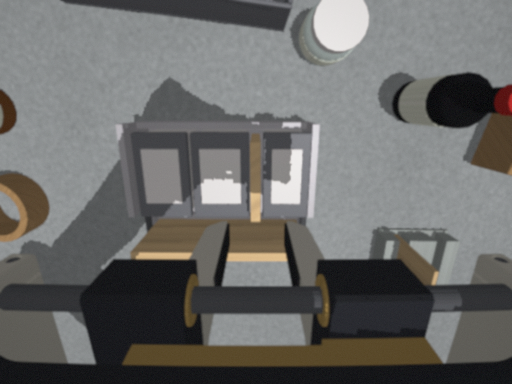

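The spacer stands in the gap at u≈255, v 133–222. Its top plane and angle match, and its near end is about 8 mm inside the front. Contact came at the expected height, and the slim board is still in the stand. Next is the press board, with fingers closed behind its middle.

```bash
echo '[[0, -0.03, -0.01, 0, 0, 0, 0], [0, -0.07, -0.025, 0, 0, 0, 0], [0, -0.11, -0.04, 0, 0, 0, 0], [0, -0.142, -0.045, 0, 0, 0, 0], [0, -0.142, -0.045, 0, 0, 0, 0], [0, -0.142, -0.045, 0, 0, 0, 0], [0, -0.142, -0.045, 0.03, 0, 0, 0], [0, -0.142, -0.045, 0.07, 0, 0, 0], [0, -0.142, -0.045, 0.11, 0, 0, 0], [0, -0.142, -0.045, 0.15, 0, 0, 0], [0, -0.142, -0.045, 0.168, 0, 0, 0], [0, -0.142, -0.045, 0.168, 0, 0, 0], [0, -0.142, -0.045, 0.168, 0, 0, 0]]' | python3 nudge.py; python3 - <<'E'
from h import *
print(np.round(manip.read_state()['joints'],2))
a=np.radians(7.2);X=np.array([np.cos(a),np.sin(a)]);o=np.array([.584,.0295])
for x in(-.110,-.0755): go((*(o+x*X),.078),-82.8)
E
```

```text
time: 9.92
tool_pos: [0.4433, 0.0102, 0.0702]
eef_rot: [3.135, 0.199, -0.005]
wrist_force: [-0.0, 0.2, 0.1]
finger_gap: 0.006
gripper_force: 0.0
[-0.43  0.58  0.4   2.37 -0.77  0.32 -0.79]
d [ 0.032  -0.0015 -0.0079] rv [0.0002 0.0032 0.0014] dist 0.033
d [ 0.0665 -0.0014 -0.008 ] rv [0.0002 0.0032 0.0014] dist 0.067
```

```bash
echo '[[0, 0.015, 0, -0.004, 0, 0, 0], [0, 0.025, -0.001, -0.006, 0, 0, 0], [0, 0.032, -0.001, -0.006, 0, 0, 0], [0, 0.04, -0.001, -0.006, 0, 0, 0], [0, 0.048, -0.001, -0.006, 0, 0, 0], [0, 0.055, -0.001, -0.006, 0, 0, 0], [0, 0.06, -0.001, -0.006, 0, 0, 0], [0, 0.06, -0.001, -0.006, 0, 0, 0], [0, 0.06, -0.001, -0.006, 0, 0, 0]]' | python3 nudge.py
```

```text
time: 10.67
tool_pos: [0.5015, 0.0201, 0.0777]
eef_rot: [-3.134, -0.203, 0.004]
wrist_force: [-7.0, -0.4, 5.8]
finger_gap: 0.009
gripper_force: 3.3
```

```bash
echo '[[0, 0.002, 0, 0, 0, 0, 0], [0, 0.004, 0, 0, 0, 0, 0], [0, 0.004, 0, 0, 0, 0, 0], [0, 0.004, 0, 0, 0, 0, 0]]' | python3 nudge.py
```

```text
time: 11.0
tool_pos: [0.505, 0.0206, 0.0777]
eef_rot: [-3.134, -0.202, 0.004]
wrist_force: [-6.8, -0.3, 4.3]
finger_gap: 0.002
gripper_force: 3.6
```

```bash
echo '[[0, 0.002, 0, 0, 0, 0, 0], [0, 0.003, 0, 0, 0, 0, 0], [0, 0.003, 0, 0, 0, 0, 0], [0, 0.003, 0, 0, 0, 0, 0]]' | python3 nudge.py
```

```text
time: 11.33
tool_pos: [0.5077, 0.0209, 0.0777]
eef_rot: [-3.134, -0.202, 0.005]
wrist_force: [-7.2, -0.6, 5.0]
finger_gap: 0.006
gripper_force: 3.8
```

```bash
echo '[[0, 0.002, 0, 0, 0, 0, 0], [0, 0.002, 0, 0, 0, 0, 0], [0, 0.002, 0, 0, 0, 0, 0], [0, 0.002, 0, 0, 0, 0, 0]]' | python3 nudge.py
```

```text
time: 11.67
tool_pos: [0.5096, 0.0212, 0.0777]
eef_rot: [-3.134, -0.202, 0.005]
wrist_force: [-7.2, -1.8, 5.2]
finger_gap: 0.007
gripper_force: 3.9
```

```bash
echo '[[0, 0.001, 0, 0, 0, 0, 0], [0, 0.002, 0, 0, 0, 0, 0], [0, 0.002, 0, 0, 0, 0, 0], [0, 0.002, 0, 0, 0, 0, 0]]' | python3 nudge.py
```

```text
time: 12.0
tool_pos: [0.5106, 0.0213, 0.0776]
eef_rot: [-3.134, -0.202, 0.008]
wrist_force: [-10.8, -2.3, 7.3]
finger_gap: 0.006
gripper_force: 5.3
```

```bash
echo '[[0, 0.001, 0, 0, 0, 0, 0], [0, 0.002, 0, 0, 0, 0, 0], [0, 0.002, 0, 0, 0, 0, 0], [0, 0.002, 0, 0, 0, 0, 0]]' | python3 nudge.py
```

```text
time: 12.33
tool_pos: [0.5105, 0.0214, 0.0775]
eef_rot: [-3.133, -0.201, 0.013]
wrist_force: [-15.1, -1.8, 12.7]
finger_gap: 0.007
gripper_force: 8.2
```

The tool has stopped while the force rises to 15 N against an 8 N spring, so the board should be home. I'll verify with pictures.

```bash
python3 - <<'E'
from h import *
s=manip.read_state();im=manip.snapshot("scene");t=manip.snapshot("top")
print(np.round(s["wrist_force"],1))
for i,b,n in((im,(220,150,320,220),"scene"),(t,(185,160,400,280),"top")):
    print(n)
    for r in wood(i,b,cam(n),.116): print(r)
A=cv2.resize(t[150:270,190:400,::-1],None,fx=3,fy=3,interpolation=cv2.INTER_CUBIC)
B=cv2.resize(im[110:240,150:330,::-1],(498,360),interpolation=cv2.INTER_CUBIC)
B=cv2.resize(B,(A.shape[1],240));cv2.imwrite("pics/fin.png",np.vstack([A[:360],B]))
E
```

```text
[-15.1  -1.8  12.7]
scene
(np.int32(33), [236, 169, 11, 5], array([535.3, -73.1]), array([11.2, 31.4]), np.float32(96.7), array([535.2, -73.1]), np.float64(94.8))
(np.int32(28), [256, 173, 10, 4], array([527.4, -11.2]), array([11. , 26.9]), np.float32(93.4), array([527.4, -11.7]), np.float64(97.4))
(np.int32(89), [247, 180, 10, 23], array([593.6, -15.5]), array([82.8, 11.2]), np.float32(5.8), array([595.3, -15.6]), np.float64(6.9))
top
(np.int32(325), [384, 160, 16, 24], array([ 655.1, -360.5]), array([39.7, 63.4]), np.float32(176.6), array([ 653.1, -360.8]), np.float64(172.0))
(np.int32(58), [256, 176, 6, 14], array([619.3, -11.9]), array([35.4, 11.3]), np.float32(7.7), array([620.2, -12. ]), np.float64(9.2))
(np.int32(74), [357, 229, 7, 38], array([ 455.9, -269.6]), array([93.,  5.]), np.float32(6.1), array([ 454.2, -269.8]), np.float64(6.2))
```

View pics/fin.png

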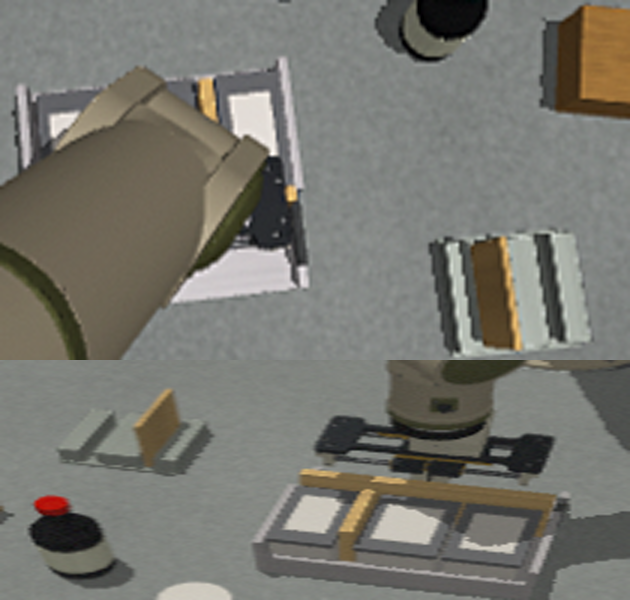

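The final picture shows the press board against the tub fronts, having moved about 35 mm. The spacer is upright in its gap, the slim board is still in the stand, and nothing else has shifted. I'm handing in.

```bash
python3 -c "
from bench import manip
print(manip.job_done())"
```

```text
the job is handed in; nothing more can be done
None
```

The spacer is upright in the wide gap on the tray floor and released, the slim board is still in the stand, and I handed the job in holding the press board flush against the tubs at about 15 N, roughly 12.4 s of the 54 s allowed; no verdict came back.

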